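Hold the instrument box open

ROBOT

A 7-joint arm with a two-finger parallel gripper is mounted at the origin on a cart in front of the work surface, level with it; the furniture and walls round the work are solid. World frame = base frame: x ahead of the robot, y to its left, z up, the work surface at z = 0. Lengths are in mm, angles in rad, forces in N, time in s.
With the tool pointing down it reaches from about 350 to 900 mm from the base axis. Payload 7.2 kg.
Tool frame: the origin (TCP) lies on the centre line of the jaws, within the pads' length; the fingertips stand 8 mm ahead of it and the grasp point (between the pads) lies 11 mm behind it; z points along the fingers, y is the line along which they close (so a half turn about z gives the same grasp; the last joint's range is limited). The gripper opens to 88 mm and grips with 3 to 60 N. Pads are 20 mm wide; open, the fingers measure 115 mm over their backs; the gripper's body (75 mm by 178 mm) begins 61 mm behind the grasp point.
Start: joints at [-1.382, 0.411, -0.013, 1.596, 0.006, 1.134, -0.082], TCP at [158.751, 604.505, 230.653] pointing down, gripper open.
Joint ranges: [-2.95, 2.95], [-0.29, 1.99], [-1.47, 1.44], [0.14, 2.54], [-1.03, 4.17], [0.13, 1.85], [-2.86, 2.86]. Speed limits (rad/s): [2.39, 2.39, 3.01, 3.01, 3.14, 3.14, 3.14].

INTERFACE

Orientations are given as a 3x3 rotation matrix whose columns are the frame's x, y, z axes.
In Python, from station import manip, eyes, sign_off gives the robot as it stands.
- The arm moves only by the tool play_rows, never from a script. Its argument "commands" is a list of rows, each a list of 3 entries, a list of its own where there are three numbers: the shift along the world's x, y, z in m, then the turn, a rotation vector about the world's x, y, z in rad, then the opening, from -1 (shut) to 1 (fully open). In form: [[[tx, ty, tz], [rx, ry, rz], grip], ...]. A call has 1 to 20 rows; each row shifts and turns the commanded pose from where the row before left it; what a row does not reach is not made up. A row lasts 1/10 s, in which the tool goes at most 50 mm and 8.59 degrees, less where a joint would pass 70% of its speed; a pose out of reach is approached as far as the arm can. A call is refused whole if a number of a shift passes 0.05 or a number of a turn 0.15, either way. A call with a gripper value outside its range is refused whole. The fingers move at their own pace and stop on an object; the grip force is fixed at half the most. Time passes only in rows, so rows that do not move let the fingers close. It gives the time, the measured TCP pose, the force, the opening and the grip force at its end, in the units of the state.
- manip.state(): the state, without advancing time (a new reading comes with each control period).
- eyes.get_image(name): name is "side" or "top"; returns the picture (480x640x3 uint8, red, green, blue); there is no depth.
- eyes.camera_params(name): a dict with "K" (3x3 intrinsics, pixels), "cam_to_world" (4x4, takes a point from camera to world coordinates). Camera axes: x right, y down, z forward; pixel columns grow to the right and rows downward; lengths in mm; the calibration is good to about 2 mm. A picture is of the moment at which its call begins. camera_params takes no time and is no camera call.
- sign_off(): hands the job in; it is judged then, once.
The state is a dict: "time": time; "qpos": joint angles; "qvel": joint speeds; "effort": joint torques, N m; "eef_pos": TCP position; "orientation": TCP orientation; "contact_force": force on the tool from outside, world axes, zero at the start; "moment": the same for the moment, N m; "opening": finger opening in mm; "grasp_force": force on a finger pad.
Only numpy, scipy, OpenCV 4.12 (cv2) and the standard library are available. Lean on these libraries where they do the work, as an engineer would, in place of code of your own. Each camera call takes 0.05 s, during which the arm holds its last target. There are 200 camera calls.

TASK

A colleague is coming with both hands full of clean instruments and needs the steel instrument box held open. Take the vial that stands on the box's lid and stand it upright in the white dish, then lift the lid (it has a bar handle at its front) and finish while still holding it, steady, 60 degrees open from shut (do not let go: the lid would fall shut). Leave the dish and the other things on the desk where they are.

Things in the scene. Friction and masses are not known exactly. Their poses are not given: they have to be found in the camera images.
- box: plain steel instrument box that cannot shift, body 105 x 200 x 48 mm (x, y, z), front towards the robot; origin at the centre of its underside, x to the back (hinge side), y along its length to the left, z up; the closed lid's flat top is 55 mm above the origin
- lid_angle (a joint): angle of the box's lid in rad, 0 shut, growing as the front edge rises, up to 1.92; 1.047 is 60 degrees. It moves freely (hinge friction 0.02 N m, damping 0.05 N m s/rad, lid with handle 0.21 kg) and falls shut when let go
- lid_hinge (a point): point on the lid's hinge axis at mid length, 62 mm behind and 49 mm above the box's origin; the hinge axis runs along the box's y
- box_lid: flat steel lid, 109 x 206 x 10 mm, with a low carrying handle on the middle of its top (along the box's y, 62 mm long, 12 mm high; it ends up behind the raised lid), a small tab in the middle of its front edge (32 mm long, sticks out 14 mm) and the opening handle in front (see handle_mid); its origin coincides with the box's while the lid is shut
- handle_mid (a point): middle of the opening handle's bar: round steel bar 8 mm thick bent to a U, fixed to the lid's front edge, sticking out forwards in the lid's plane and turning with it; the bar runs along the box's y, straight for 72 mm, with a clear gap of 32 mm to the lid's edge (18 mm to the tab). This point is 149 mm from the hinge axis, and 51.5 mm above the desk when shut
- top_vial: glass vial with a flat cap standing on the box's lid, 29 mm wide (body up to 42 mm), 49 mm tall, 0.03 kg; origin at the centre of its underside, z up
- dish: open white rectangular dish on the left, 118 x 144 x 55 mm (x, y, z) over the rim, inside 98 x 124 mm with upright walls 3 mm thick, 54 mm high; its flat floor is 86 x 112 mm and 3 mm above the origin; origin at the centre of its underside, 0.2 kg, loose
- vial_b: small capped glass vial standing on the desk behind the dish, 25 mm wide, 43 mm tall; a bystander, to be left alone; origin at the centre of its underside
- vial_c: smallest capped glass vial, standing on the desk in front of the box and to its left, 22 mm wide, 37 mm tall; a bystander, to be left alone; origin at the centre of its underside
- forceps: steel dressing forceps lying on the desk in front of the box, 136 mm long (along its y), 11 mm high; a bystander, to be left alone; origin at the centre of its underside
- tape: roll of white tape lying flat on the desk in front of the box and to its right, 67 mm across, 25 mm high; a bystander, to be left alone; origin at the centre of its underside
- syringe: wrapped syringe pack lying near the front edge on the left, 66 x 162 x 16 mm; a bystander, to be left alone; origin at the centre of its underside
Not all that is in view belongs to the job. Leave any blue or purple look-alike of the top_vial alone.

How it is judged:
By the outcome, as a careful person would: the job done as asked, in the order asked, and still so for the second after the job is handed in, while the arm keeps its last pose, push and grip.
It also fails if it takes over 58 s, if anything falls off the work surface, if the arm or the gripper's body presses on something with over 40 N, if the wrist force passes 120 N, or if a joint passes its speed limit or range.

## Working session

There is one attempt and no reset: what is moved stays moved. The work goes in short steps, Python scripts to look and compute and a tool call to move; the robot and the scene stay as the last step left them, time stands still between calls to the robot, and variables do not carry over. Pictures are saved under pics/ and viewed, at most 10 in all, crops included, and the job is handed in when it is done.

Besides the shell and the picture viewer there is one more tool, called after "Request:" by a JSON object that holds its "op" and its "data". play_rows: Moves the arm, as the interface text tells. Its arguments: {"type":"object","properties":{"commands":{"type":"array","items":{"type":"array"}}},"required":["commands"]}

```bash
mkdir -p pics; ls
python3 - <<'E'
from station import manip, eyes
import cv2
for n in ("side","top"):
    cv2.imwrite(f"pics/{n}0.png",eyes.get_image(n)[:,:,::-1]); p=eyes.camera_params(n); print(n,p["K"],p["cam_to_world"])
s=manip.state();print(s)
E
```

```text
pics
side [[434.87409369   0.         319.42895083]
 [  0.         434.87409369 238.12150989]
 [  0.           0.           1.        ]] [[-9.97558650e-01 -2.82926108e-02  6.38456572e-02  4.63131252e+02]
 [-6.98307468e-02  3.95789165e-01 -9.15682589e-01  8.62673598e+02]
 [ 6.37631769e-04 -9.17905477e-01 -3.96798599e-01  4.33017048e+02]
 [ 0.00000000e+00  0.00000000e+00  0.00000000e+00  1.00000000e+00]]
top [[503.67634715   0.         326.75589054]
 [  0.         503.67634715 246.89486332]
 [  0.           0.           1.        ]] [[-1.46550981e-02 -9.97292891e-01  7.20563444e-02  4.57248859e+02]
 [-9.99614764e-01  1.63116764e-02  2.24555731e-02  6.11570138e+01]
 [-2.35701432e-02 -7.16994970e-02 -9.97147748e-01  9.89910162e+02]
 [ 0.00000000e+00  0.00000000e+00  0.00000000e+00  1.00000000e+00]]
{'time': 0.1, 'qpos': array([-1.3822063 ,  0.41181114, -0.01274919,  1.59696091,  0.00560319,
        1.1342964 , -0.08219011]), 'qvel': array([-0.00128682, -0.0030807 , -0.00107435,  0.00060841, -0.00084818,
       -0.00100194,  0.00167506]), 'effort': array([ 2.90312673e-03, -5.89103079e+01,  6.44057449e-01, -2.91711938e+01,
       -5.36882272e-02,  1.44517308e-02,  4.96246867e-05]), 'eef_pos': array([158.63858917, 604.06978401, 229.89820126]), 'orientation': array([[-9.67227888e-01,  2.53909701e-01, -2.78190919e-04],
       [ 2.53909837e-01,  9.67226860e-01, -1.41304539e-03],
       [-8.97122019e-05, -1.43737231e-03, -9.99998963e-01]]), 'contact_force': array([-0.41686223, -0.12953076, -0.74179626]), 'moment': array([-0.02237031, -0.00350485, -0.02662476]), 'grasp_force': 0.0, 'opening': 87.77809566520189}
```

View pics/side0.png

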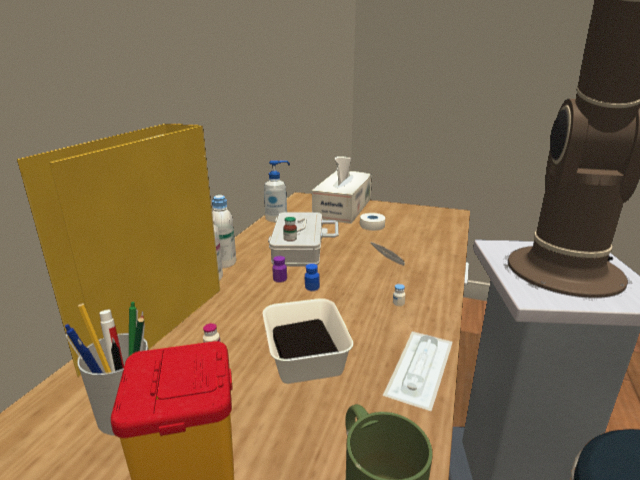

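View pics/top0.png

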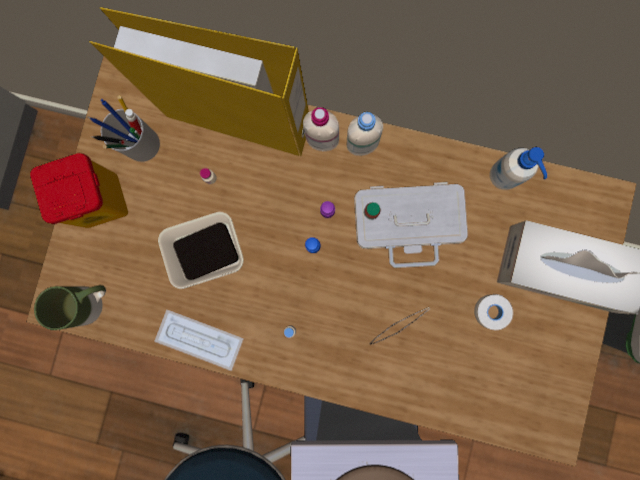

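```bash
cat > h.py <<'E'
import numpy as np, cv2
from station import manip, eyes
P={n:eyes.camera_params(n) for n in("side","top")}
def ray(n,uv):
    p=P[n];T=np.array(p["cam_to_world"]);d=T[:3,:3]@np.linalg.inv(p["K"])@[uv[0],uv[1],1.];return T[:3,3],d/np.linalg.norm(d)
def plane(n,uv,z):
    o,d=ray(n,uv);return o+d*(z-o[2])/d[2]
def proj(n,X):
    p=P[n];T=np.linalg.inv(p["cam_to_world"]);c=T[:3,:3]@np.asarray(X,float)+T[:3,3];q=np.array(p["K"])@c;return q[:2]/q[2]
def tri(a,b):
    o1,d1=ray("side",a);o2,d2=ray("top",b);t=np.linalg.lstsq(np.c_[d1,-d2],o2-o1,rcond=None)[0]
    p,q=o1+t[0]*d1,o2+t[1]*d2;return (p+q)/2,np.linalg.norm(p-q)
def blobs(img,lo,hi,roi,amin=15):
    x0,y0,x1,y1=roi;h=cv2.cvtColor(img,cv2.COLOR_RGB2HSV)[y0:y1,x0:x1];m=cv2.inRange(h,lo,hi)
    n,l,s,c=cv2.connectedComponentsWithStats(m)
    return [(c[i]+[x0,y0],s[i,:]+np.array([x0,y0,0,0,0])) for i in range(1,n) if s[i,4]>=amin]
E
python3 - <<'E'
from h import *
np.set_printoptions(precision=1,suppress=True)
im={n:cv2.imread(f"pics/{n}0.png")[:,:,::-1].copy() for n in P}
for n,r in(("side",(270,205,330,250)),("top",(350,190,400,230))):
    print(n,[(c,s) for c,s in blobs(im[n],(60,80,30),(95,255,255),r)])
# light low-sat masks
for n,r,name in(("top",(340,175,480,275),"box"),("top",(150,205,250,295),"dish")):
    x0,y0,x1,y1=r;h=cv2.cvtColor(im[n],cv2.COLOR_RGB2HSV)[y0:y1,x0:x1]
    m=cv2.inRange(h,(0,0,110),(180,70,255))
    cs=cv2.findContours(m,cv2.RETR_EXTERNAL,cv2.CHAIN_APPROX_NONE)[0];c=max(cs,key=cv2.contourArea)+[[x0,y0]]
    if name=="box":
        mo=cv2.morphologyEx(m,cv2.MORPH_OPEN,np.ones((13,13)));c=max(cv2.findContours(mo,cv2.RETR_EXTERNAL,cv2.CHAIN_APPROX_NONE)[0],key=cv2.contourArea)+[[x0,y0]]
    b=cv2.minAreaRect(c.astype(np.float32));print(name,b);z=55
    W=[plane(n,p,z) for p in cv2.boxPoints(b)];print(np.array(W),"centre",np.mean(W,0),[np.linalg.norm(W[i]-W[i-1]) for i in range(4)])
a=np.hstack([cv2.resize(im["top"][175:275,340:480],(560,400),interpolation=2)])
b=cv2.resize(im["side"][200:270,260:350],(514,400),interpolation=2)
cv2.imwrite("pics/c1.png",np.hstack([a])[:,:,::-1]);cv2.imwrite("pics/c2.png",b[:,:,::-1])
E
```

```text
side [(array([289.6, 218.5]), array([285, 217,  10,   4,  35]))]
top [(array([372.9, 208.6]), array([367, 203,  13,  13, 132]))]
box ((410.6575927734375, 218.52142333984375), (67.9923324584961, 110.90859985351562), 86.42366790771484)
[[ 634.6   31.    55. ]
 [ 643.7 -175.6   55. ]
 [ 516.6 -179.1   55. ]
 [ 507.1   25.5   55. ]] centre [575.5 -74.6  55. ] [np.float64(127.61886969847133), np.float64(206.8669076136701), np.float64(127.10344682565874), np.float64(204.83686614829563)]
dish ((200.13499450683594, 249.7968292236328), (62.859989166259766, 77.79400634765625), 72.25532531738281)
[[558.8 407.7  55. ]
 [601.2 267.6  55. ]
 [488.1 231.8  55. ]
 [446.  370.6  55. ]] centre [523.5 319.4  55. ] [np.float64(118.68112133172592), np.float64(146.33334591575138), np.float64(118.64479257076836), np.float64(144.94976452290126)]
```

View pics/c1.png

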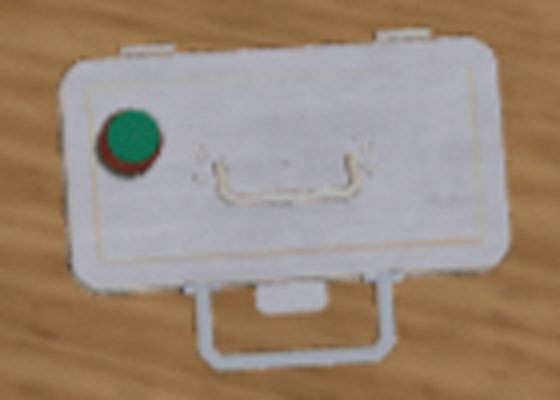

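View pics/c2.png

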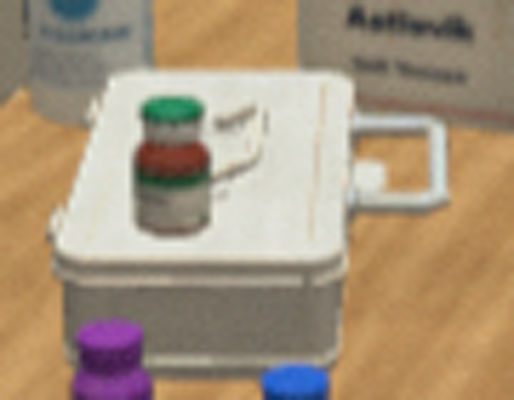

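Run:
```python
from h import *
np.set_printoptions(precision=1,suppress=True)
im={n:cv2.imread(f"pics/{n}0.png")[:,:,::-1].copy() for n in P}
print("cap top tri",tri((289.9,218.8),(372.9,208.6)), plane("top",(372.9,208.6),104))
t=im["top"]
h=cv2.cvtColor(t,cv2.COLOR_RGB2HSV);m=cv2.inRange(h,(0,0,110),(180,70,255))
# bar: columns 398..433, rows 255..272 : intensity-weighted by mask
pts=[(u,np.mean(np.nonzero(m[256:272,u])[0])+256) for u in range(398,434) if m[256:272,u].any()]
pts=np.array(pts);k=np.polyfit(pts[:,0],pts[:,1],1);print("bar line",k)
row=[np.nonzero(m[v,380:450])[0]+380 for v in (254,256,258)];print([ (r.min(),r.max()) for r in row])
mid=np.mean([(r.min()+r.max())/2 for r in row])
hu=(mid,np.polyval(k,mid));print("mid px",hu)
s=im["side"];hs=cv2.cvtColor(s,cv2.COLOR_RGB2HSV);ms=cv2.inRange(hs,(0,0,120),(180,60,255))
print("side handle mask");print("\n".join("".join(".#"[v>0] for v in r) for r in ms[216:242,318:345]))
H=plane("top",hu,51.5);print("handle",H)
a,b=plane("top",(398,np.polyval(k,398)),51.5),plane("top",(433,np.polyval(k,433)),51.5);print("bar yaw deg",np.degrees(np.arctan2(-(a-b)[0],(a-b)[1])))
# lid front/back edge columns
mo=m.copy()
for nm,rg,f in(("back",range(175,205),min),("front",range(235,252),max)):
    q=[]
    for u in list(range(368,388))+list(range(442,456)):
        r=[v for v in rg if m[v,u]]
        if r:q.append((u,f(r)+(-.5 if f is min else .5)))
    q=np.array(q);kk=np.polyfit(q[:,0],q[:,1],1);A=plane("top",(375,np.polyval(kk,375)),55);B=plane("top",(450,np.polyval(kk,450)),55)
    print(nm,A,B,np.degrees(np.arctan2(-(A-B)[0],(A-B)[1])))
# bottom of vial and dish floor checks
sd=cv2.findContours(cv2.inRange(h[205:295,150:250],(0,0,110),(180,70,255)),cv2.RETR_EXTERNAL,cv2.CHAIN_APPROX_NONE)[0]
print("dish side-view of centre floor",proj("side",(523.5,319.4,3)),"rim corners",[proj("side",p) for p in ((558.8,407.7,55),(601.2,267.6,55),(488,231.8,55),(446,370.6,55))])
print("lid corners in side",proj("side",H))
```

```text
cap top tri (array([587.5,  -1.8, 101.6]), np.float64(1.416062685707537)) [587.9  -1.6 104. ]
bar line [ -0.1 288.5]
[(np.int64(389), np.int64(438)), (np.int64(389), np.int64(438)), (np.int64(389), np.int64(438))]
mid px (np.float64(413.5), np.float64(264.2425032175032))
side handle maskTraceback (most recent call last):
  File "<stdin>", line 14, in <module>
  File "<stdin>", line 14, in <genexpr>
  File "<stdin>", line 14, in <genexpr>
TypeError: string indices must be integers, not 'numpy.bool'
```

Run:
```python
from h import *
np.set_printoptions(precision=1,suppress=True)
im={n:cv2.imread(f"pics/{n}0.png")[:,:,::-1].copy() for n in P}
t=im["top"]
h=cv2.cvtColor(t,cv2.COLOR_RGB2HSV);m=cv2.inRange(h,(0,0,110),(180,70,255))
pts=np.array([(u,np.mean(np.nonzero(m[256:272,u])[0])+256) for u in range(398,432) if m[256:272,u].any()])
k=np.polyfit(pts[:,0],pts[:,1],1);hu=(413.5,np.polyval(k,413.5))
H=plane("top",hu,51.5);print("handle",H,"side px",proj("side",H),"tri",tri((337,228.5),hu))
a,b=plane("top",(398,np.polyval(k,398)),51.5),plane("top",(431,np.polyval(k,431)),51.5);print("bar yaw deg",np.degrees(np.arctan2(-(a-b)[0],(a-b)[1])))
for nm,rg,f in(("back",range(175,205),min),("front",range(235,252),max)):
    q=[]
    for u in list(range(370,371))+list(range(386,388))+list(range(443,456)) if nm=="front" else list(range(388,430)):
        r=[v for v in rg if m[v,u]]
        if r:q.append((u,f(r)+(-.5 if f is min else .5)))
    q=np.array(q);kk=np.polyfit(q[:,0],q[:,1],1);A=plane("top",(380,np.polyval(kk,380)),55);B=plane("top",(450,np.polyval(kk,450)),55)
    print(nm,A,B,np.degrees(np.arctan2(-(A-B)[0],(A-B)[1])))
print("dish rim corners side px",[proj("side",p) for p in ((558.8,407.7,55),(601.2,267.6,55),(488,231.8,55),(446,370.6,55))])
```

```text
handle [490.1 -78.3  51.5] side px [335.9 228.3] tri (array([488.9, -78.4,  51. ]), np.float64(2.4950999115542074))
bar yaw deg 2.4037546981209554
back [633.5 -19.1  55. ] [ 638.9 -149.7   55. ] 2.346836676527095
front [521.  -16.6  55. ] [ 527.6 -146.1   55. ] 2.9188987774051234
dish rim corners side px [array([270.9, 362.8]), array([259.8, 304.6]), array([330.8, 295.7]), array([356.6, 348.9])]
```

Request:
{"op": "play_rows", "data": {"commands": [[[0.043,-0.05,0],[0,0,-0.127],0.3],[[0.043,-0.05,0],[0,0,-0.127],0.3],[[0.043,-0.05,0],[0,0,-0.127],0.3],[[0.043,-0.05,0],[0,0,-0.127],0.3],[[0.043,-0.05,0],[0,0,-0.127],0.3],[[0.043,-0.05,0],[0,0,-0.127],0.3],[[0.043,-0.05,0],[0,0,-0.127],0.3],[[0.043,-0.05,0],[0,0,-0.127],0.3],[[0.043,-0.05,0],[0,0,-0.127],0.3],[[0.04,-0.05,0],[0,0,-0.127],0.3],[[0,-0.05,0],[0,0,0],0.3],[[0,-0.045,0],[0,0,0],0.3],[[0,0,0],[0,0,0],0.3],[[0,0,0],[0,0,0],0.3]]}}

```text
time: 1.5
eef_pos: [483.4, 128.6, 230.7]
orientation: [[-0.042, 0.999, -0.0], [0.999, 0.042, 0.001], [0.001, -0.0, -1.0]]
contact_force: [-0.2, 1.6, 0.0]
opening: 57.2
grasp_force: 0.0
```

Request:
{"op": "play_rows", "data": {"commands": [[[0.026,-0.033,0],[0,0,0],0.3],[[0.026,-0.033,0],[0,0,0],0.3],[[0.026,-0.032,0],[0,0,0],0.3],[[0.026,-0.032,0],[0,0,0],0.3],[[0,0,-0.03],[0,0,0],0.3],[[0,0,-0.03],[0,0,0],0.3],[[0,0,-0.03],[0,0,0],0.3],[[0,0,-0.02],[0,0,0],0.3],[[0,0,0],[0,0,0],0.3],[[0,0,0],[0,0,0],0.3]]}}

```text
time: 2.5
eef_pos: [587.7, 0.7, 120.6]
orientation: [[-0.046, 0.999, -0.001], [0.999, 0.046, 0.0], [0.0, -0.001, -1.0]]
contact_force: [-0.3, -0.0, 0.5]
opening: 57.0
grasp_force: 0.0
```

Run:
```python
from h import *
a=eyes.get_image("side");s=manip.state();print(s["eef_pos"],s["qpos"].round(2))
b=eyes.get_image("top")
A=cv2.resize(a[130:270,240:380],(560,560),interpolation=2)
cv2.imwrite("pics/d1.png",A[:,:,::-1])
```

```text
[5.88144917e+02 3.40188063e-01 1.21417979e+02] [-0.44  0.5   0.49  1.83 -0.29  0.89  0.23]
```

View pics/d1.png

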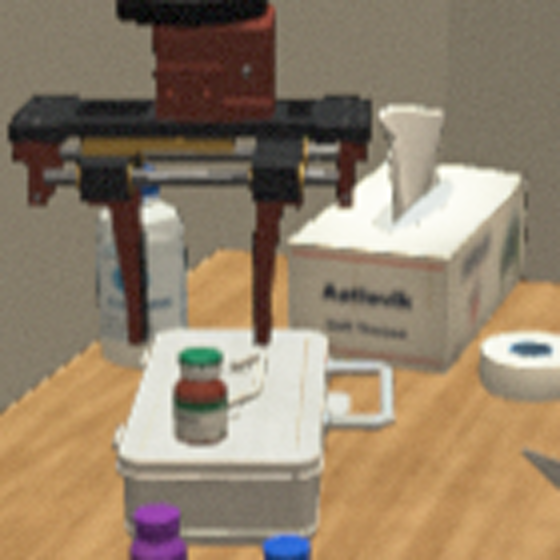

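Request:
{"op": "play_rows", "data": {"commands": [[[0,-0.002,-0.026],[0,0,0],0.3],[[0,0,-0.026],[0,0,0],0.3],[[0,0,0],[0,0,0],0.3],[[0,0,0],[0,0,0],-1],[[0,0,0],[0,0,0],-1],[[0,0,0],[0,0,0],-1],[[0,0,0],[0,0,0],-1],[[0,0,0],[0,0,0],-1],[[0,0,0],[0,0,0],-1]]}}

```text
time: 3.5
eef_pos: [588.1, -2.6, 69.7]
orientation: [[-0.044, 0.999, 0.002], [0.999, 0.044, 0.0], [0.0, 0.002, -1.0]]
contact_force: [-1.1, 0.6, 7.3]
opening: 28.0
grasp_force: 30.0
```

Request:
{"op": "play_rows", "data": {"commands": [[[0,0,0.01],[0,0,0],-1],[[0,0,0.03],[0,0,0],-1],[[0,0,0.03],[0,0,0],-1],[[0,0,0.03],[0,0,0],-1],[[-0.008,0.03,0],[0,0,0],-1],[[-0.008,0.04,0],[0,0,0],-1],[[-0.008,0.042,0],[0,0,0],-1],[[-0.008,0.042,0],[0,0,0],-1],[[-0.008,0.042,0],[0,0,0],-1],[[-0.008,0.042,0],[0,0,0],-1],[[-0.008,0.042,0],[0,0,0],-1],[[-0.008,0.03,0],[0,0,0],-1],[[0,0.012,0],[0,0,0],-1],[[0,0,0],[0,0,0],-1],[[0,0,0],[0,0,0],-1],[[0,0,0],[0,0,0],-1]]}}

```text
time: 5.1
eef_pos: [524.3, 316.8, 168.9]
orientation: [[-0.041, 0.999, 0.0], [0.999, 0.041, -0.001], [-0.001, 0.0, -1.0]]
contact_force: [0.6, -0.2, -1.2]
opening: 28.2
grasp_force: 30.0
```

Run:
```python
from h import *
s=manip.state();print(s["eef_pos"],s["contact_force"],s["opening"])
a=eyes.get_image("side");b=eyes.get_image("top")
A=cv2.resize(a[200:400,220:400],(540,600));B=cv2.resize(b[200:300,140:260],(240,200))
A[:200,300:540]=B
cv2.imwrite("pics/e1.png",A[:,:,::-1])
```

```text
[524.32462892 316.7635376  168.8919558 ] [ 0.61534849 -0.20141129 -1.18702137] 28.198851407212384
```

View pics/e1.png

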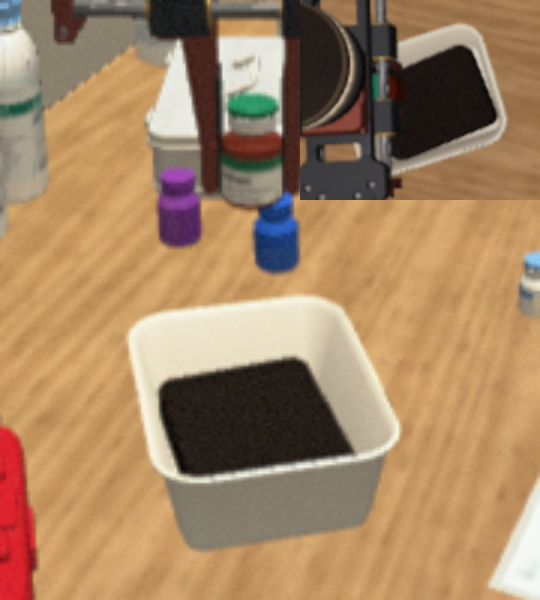

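Request:
{"op": "play_rows", "data": {"commands": [[[0,0.002,-0.025],[0,0,0],-1],[[0,0,-0.03],[0,0,0],-1],[[0,0,-0.03],[0,0,0],-1],[[0,0,-0.03],[0,0,0],-1],[[0,0,-0.02],[0,0,0],-1],[[0,0,-0.01],[0,0,0],-1],[[0,0,-0.003],[0,0,0],-1],[[0,0,0],[0,0,0],-1],[[0,0,0],[0,0,0],-1]]}}

```text
time: 6.1
eef_pos: [524.2, 321.5, 21.9]
orientation: [[-0.044, 0.999, 0.002], [0.999, 0.044, 0.001], [0.001, 0.002, -1.0]]
contact_force: [0.2, -0.3, -0.7]
opening: 27.8
grasp_force: 30.0
```

Request:
{"op": "play_rows", "data": {"commands": [[[0,0,-0.002],[0,0,0],-1],[[0,0,-0.001],[0,0,0],-1],[[0,0,-0.001],[0,0,0],-1],[[0,0,0],[0,0,0],-1]]}}

```text
time: 6.5
eef_pos: [523.6, 321.5, 17.2]
orientation: [[-0.044, 0.999, 0.0], [0.999, 0.044, 0.001], [0.001, 0.0, -1.0]]
contact_force: [-1.2, 0.0, 3.5]
opening: 27.8
grasp_force: 30.0
```

Request:
{"op": "play_rows", "data": {"commands": [[[0,0,0],[0,0,0],-0.2],[[0,0,0],[0,0,0],0.1],[[0,0,0],[0,0,0],0.1],[[0,0,0],[0,0,0],0.1],[[0,0,0.01],[0,0,0],0.1],[[0,0,0.025],[0,0,0],0.1],[[0,0,0.03],[0,0,0],0.1],[[0,0,0.03],[0,0,0],0.1],[[0,0,0.03],[0,0,0],0.1],[[0,0,0.03],[0,0,0],0.1],[[0,0,0],[0,0,0],0.1]]}}

```text
time: 7.6
eef_pos: [525.7, 322.2, 176.8]
orientation: [[-0.044, 0.999, 0.006], [0.999, 0.043, 0.005], [0.004, 0.006, -1.0]]
contact_force: [0.8, 0.0, 0.3]
opening: 48.5
grasp_force: 0.0
```

Run:
```python
from h import *
s=manip.state();print(s["eef_pos"],s["contact_force"],s["opening"],s["qpos"].round(2))
a=eyes.get_image("side");b=eyes.get_image("top")
cv2.imwrite("pics/f1.png",cv2.resize(a[200:400,220:400],(540,600))[:,:,::-1])
np.set_printoptions(precision=1,suppress=True)
m=cv2.inRange(cv2.cvtColor(b,cv2.COLOR_RGB2HSV)[205:295,150:250],(0,0,110),(180,70,255))
print([(c) for c,s in blobs(a,(60,80,30),(95,255,255),(240,260,360,400))],proj("side",(523.6,321,52)))
```

```text
[525.6652484  322.18905744 176.75442173] [0.81933951 0.02499733 0.30277633] 48.54098646311314 [-0.96  0.47  0.46  1.71 -0.24  1.01 -0.37]
[array([305.5, 329.1]), array([304.6, 348.2])] [304.2 327.4]
```

View pics/f1.png

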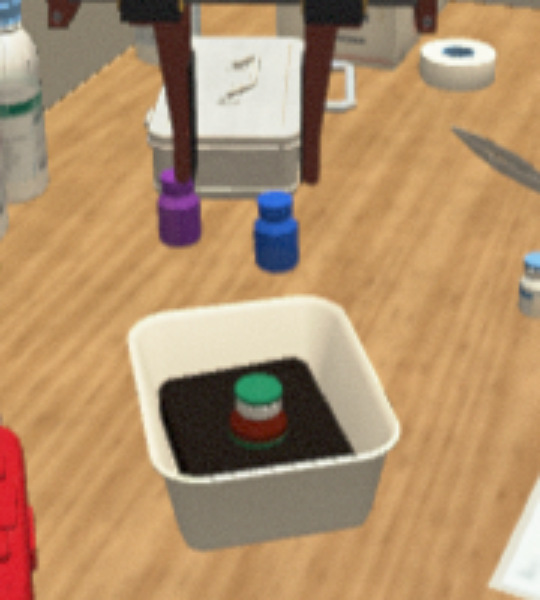

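Request:
{"op": "play_rows", "data": {"commands": [[[-0.008,-0.03,0],[0,0,0],-0.3],[[-0.008,-0.042,0],[0,0,0],-0.6],[[-0.008,-0.042,0],[0,0,0],-0.6],[[-0.008,-0.042,0],[0,0,0],-0.6],[[-0.008,-0.042,0],[0,0,0],-0.6],[[-0.008,-0.042,0],[0,0,0],-0.6],[[-0.008,-0.042,0],[0,0,0],-0.6],[[-0.008,-0.042,0],[0,0,0],-0.6],[[-0.008,-0.042,0],[0,0,0],-0.6],[[-0.008,-0.036,0],[0,0,0],-0.6],[[0,0,0],[0.006,-0.13,0],-0.6],[[0,0,0],[0.006,-0.13,0],-0.6],[[0,0,0],[0.006,-0.13,0],-0.6],[[0,0,0],[0.006,-0.13,0],-0.6],[[0,0,0],[0,0,0],-0.6],[[0,0,0],[0,0,0],-0.6]]}}

```text
time: 9.3
eef_pos: [442.9, -80.3, 171.3]
orientation: [[-0.045, 0.868, 0.494], [0.999, 0.038, 0.024], [0.002, 0.494, -0.869]]
contact_force: [0.3, 1.0, 0.3]
opening: 17.9
grasp_force: 0.0
```

Run:
```python
from h import *
s=manip.state();print(s["eef_pos"],s["qpos"].round(2),s["orientation"].round(3),s["opening"])
```

```text
[442.87558482 -80.29381295 171.33285261] [-0.54 -0.1   0.67  2.49 -0.15  0.22  0.33] [[-0.045  0.868  0.494]
 [ 0.999  0.038  0.024]
 [ 0.002  0.494 -0.869]] 17.873653728566893
```

Request:
{"op": "play_rows", "data": {"commands": [[[0.006,0,-0.02],[0,0,0],-0.6],[[0.006,0,-0.025],[0,0,0],-0.6],[[0.005,0,-0.023],[0,0,0],-0.6],[[0,0,0],[0,0,0],-0.6],[[0,0,0],[0,0,0],-0.6]]}}

```text
time: 9.8
eef_pos: [450.6, -76.1, 146.4]
orientation: [[-0.052, 0.87, 0.49], [0.999, 0.041, 0.034], [0.009, 0.491, -0.871]]
contact_force: [0.7, 0.2, -1.6]
opening: 17.4
grasp_force: 0.0
```

Run:
```python
from h import *
s=manip.state();print(s["eef_pos"],s["qpos"].round(2),s["orientation"].round(3),s["opening"])
a=eyes.get_image("side");b=eyes.get_image("top")
A=cv2.resize(a[150:260,260:400],(763,600),interpolation=2)
B=b[190:300,340:480]; A[:330,763-420:]=cv2.resize(B,(420,330)) if False else A[:330,763-420:]
cv2.imwrite("pics/g1.png",A[:,:,::-1]);cv2.imwrite("pics/g1top.png",b[:,:,::-1])
```

```text
[450.60569241 -76.10486373 146.43222912] [-0.52  0.01  0.68  2.5  -0.75  0.18  0.93] [[-0.052  0.87   0.49 ]
 [ 0.999  0.041  0.034]
 [ 0.009  0.491 -0.871]] 17.423687335436398
```

View pics/g1.png

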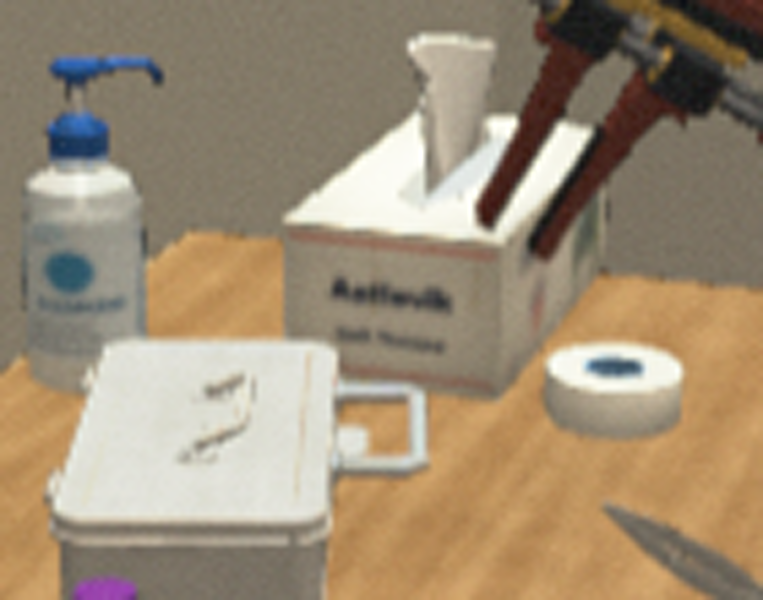

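Request:
{"op": "play_rows", "data": {"commands": [[[0.01,0,0],[-0.004,0.1,0],-0.6],[[0.01,0,0],[-0.004,0.1,0],-0.6],[[0.01,0,0],[-0.004,0.1,0],-0.6],[[0,-0.001,-0.025],[0,0,0],-0.6],[[0,-0.001,-0.025],[0,0,0],-0.6],[[0,0,0],[0,0,0],-0.6],[[0,0,0],[0,0,0],-0.6]]}}

```text
time: 10.6
eef_pos: [477.0, -74.3, 97.2]
orientation: [[-0.054, 0.966, 0.252], [0.998, 0.047, 0.034], [0.021, 0.254, -0.967]]
contact_force: [-0.6, 0.9, 0.4]
opening: 17.0
grasp_force: 0.0
```

Run:
```python
from h import *
s=manip.state();print(s["eef_pos"],s["qpos"].round(2),s["orientation"].round(3),s["opening"])
```

```text
[477.01835774 -74.26051749  97.15728541] [-0.4   0.27  0.58  2.3  -0.55  0.42  0.68] [[-0.054  0.966  0.252]
 [ 0.998  0.047  0.034]
 [ 0.021  0.254 -0.967]] 16.958141014636002
```

Request:
{"op": "play_rows", "data": {"commands": [[[0.004,-0.004,-0.015],[-0.021,0,-0.01],-0.6],[[0.004,0,-0.013],[0,0,0],-0.6],[[0,0,0],[0,0,0],-0.6],[[0,0,0],[0,0,0],-0.6]]}}

```text
time: 11.0
eef_pos: [485.7, -78.0, 70.0]
orientation: [[-0.045, 0.966, 0.255], [0.999, 0.043, 0.013], [0.001, 0.255, -0.967]]
contact_force: [-0.3, -0.5, 1.3]
opening: 17.4
grasp_force: 0.0
```

Run:
```python
from h import *
np.set_printoptions(precision=1,suppress=True)
a=eyes.get_image("side");s=manip.state();b=eyes.get_image("top")
R=s["orientation"];p=s["eef_pos"];print(p,R.round(3),s["opening"])
tip=p+8*R[:,2];print("tip",tip,"tip px side",proj("side",tip),"H px",proj("side",(490,-78.3,51.5)),"aim px",[proj("side",p+d*R[:,2]) for d in(15,25)])
A=cv2.resize(a[190:250,290:370],(800,600),interpolation=2)
A[:200,520:]=cv2.resize(b[225:275,380:450],(280,200),interpolation=2)
cv2.imwrite("pics/h1.png",A[:,:,::-1])
```

```text
[485.7 -78.   70.1] [[-0.   1.   0.3]
 [ 1.   0.   0. ]
 [ 0.   0.3 -1. ]] 17.854688549389905
tip [487.8 -77.9  62.3] tip px side [337. 224.] H px [336.  228.3] aim px [array([336.2, 226.7]), array([335.1, 230.6])]
```

View pics/h1.png

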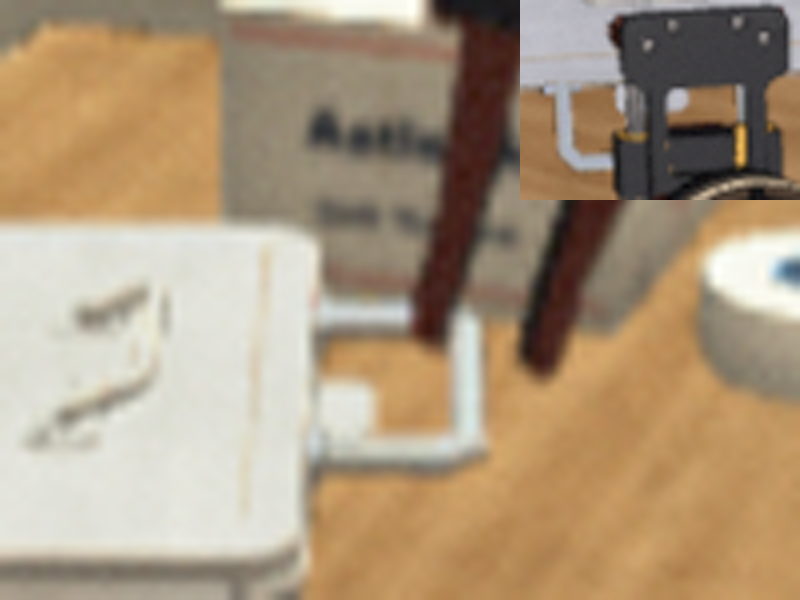

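Request:
{"op": "play_rows", "data": {"commands": [[[0.003,0,-0.008],[0,0,0],-0.6],[[0.002,0,-0.008],[0,0,0],-0.6],[[0.002,0,-0.007],[0,0,0],-0.6],[[0,0,0],[0,0,0],-0.6],[[0,0,0],[0,0,0],-0.6]]}}

```text
time: 11.6
eef_pos: [492.2, -78.1, 46.0]
orientation: [[-0.044, 0.966, 0.254], [0.999, 0.043, 0.012], [0.001, 0.254, -0.967]]
contact_force: [0.1, 0.3, 0.3]
opening: 17.6
grasp_force: 0.0
```

Request:
{"op": "play_rows", "data": {"commands": [[[0,0,0],[0,0,0],-1],[[0,0,0],[0,0,0],-1],[[0,0,0],[0,0,0],-1],[[0,0,0],[0,0,0],-1],[[0,0,0],[0,0,0],-1]]}}

```text
time: 12.1
eef_pos: [492.3, -78.0, 46.0]
orientation: [[-0.045, 0.966, 0.254], [0.999, 0.043, 0.013], [0.001, 0.255, -0.967]]
contact_force: [-2.0, 0.1, 5.8]
opening: 6.8
grasp_force: 30.0
```

Run:
```python
from h import *
s=manip.state();print(s["eef_pos"].round(1),s["contact_force"].round(1),s["moment"].round(2),s["opening"])
p=s["eef_pos"];R=s["orientation"]
# bar is centred between pads: x along R y; its z known 51.5
t=R[:,2];k=(51.5-p[2])/t[2];print("bar est",p+k*t,"behind TCP",-k)
```

```text
[492.3 -78.   46. ] [-2.   0.1  5.8] [-0.15  0.46 -0.01] 6.766505912494937
bar est [490.882452   -78.02335326  51.5       ] behind TCP 5.676272087992773
```

Request:
{"op": "play_rows", "data": {"commands": [[[0.0003,0,0.0078],[0,0,0],-1],[[0.0008,0,0.0078],[0,0,0],-1],[[0.0011,0,0.0077],[0,0,0],-1],[[0.0016,0,0.0076],[0,0,0],-1],[[0.0019,0,0.0076],[0,0,0],-1],[[0.0024,0.0002,0.0074],[0,0,0],-1],[[0.0027,0.0002,0.0073],[0,0,0],-1],[[0.0031,0.0002,0.0072],[0,0,0],-1],[[0.0035,0.0002,0.007],[0,0,0],-1],[[0.0038,0.0002,0.0068],[0,0,0],-1],[[0,0,0],[0,0,0],-1]]}}

```text
time: 13.2
eef_pos: [512.2, -77.1, 120.2]
orientation: [[-0.044, 0.967, 0.251], [0.999, 0.043, 0.013], [0.002, 0.252, -0.968]]
contact_force: [-8.6, -2.9, 3.6]
opening: 7.0
grasp_force: 30.0
```

Run:
```python
from h import *
s=manip.state();print(s["eef_pos"].round(1),s["contact_force"].round(1),s["moment"].round(2),s["opening"],s["qpos"].round(2))
```

```text
[512.2 -77.1 120.2] [-8.6 -2.9  3.6] [-0.57  2.14 -0.11] 7.00709396415732 [-0.48  0.29  0.66  2.21 -0.48  0.5   0.58]
```

Request:
{"op": "play_rows", "data": {"commands": [[[0.0042,0.0003,0.0066],[0,0,0],-1],[[0.0045,0.0003,0.0063],[0,0,0],-1],[[0.0049,0.0003,0.0061],[0,0,0],-1],[[0.0052,0.0003,0.0059],[0,0,0],-1],[[0.0054,0.0003,0.0055],[0,0,0],-1],[[0.0058,0.0003,0.0053],[0,0,0],-1],[[0.006,0.0003,0.005],[0,0,0],-1],[[0.0063,0.0003,0.0046],[0,0,0],-1],[[0.0065,0.0003,0.0044],[0,0,0],-1],[[0.0067,0.0003,0.0039],[0,0,0],-1],[[0,0,0],[0,0,0],-1],[[0,0,0],[0,0,0],-1],[[0,0,0],[0,0,0],-1]]}}

```text
time: 14.5
eef_pos: [569.4, -74.7, 174.5]
orientation: [[-0.044, 0.966, 0.255], [0.999, 0.042, 0.012], [0.001, 0.256, -0.967]]
contact_force: [-4.8, -1.5, 7.3]
opening: 7.3
grasp_force: 30.0
```

Run:
```python
from h import *
np.set_printoptions(precision=2,suppress=True)
s=manip.state();p=s["eef_pos"];R=s["orientation"];print(p,s["contact_force"].round(1),s["moment"].round(2),s["opening"],s["qpos"].round(2))
hg=np.array([639.7,-71.5,49]);ex=np.array([.999,.0436,0]);u=(p-hg)@ex;w=p[2]-49;t=np.array([R[:,2]@ex,R[2,2]])
# bar on line (u,w)-k t at radius 149
from numpy import roots
a=np.array([u,w]);b=-2*a@t;c=a@a-149**2
for k in roots([1,b,c]):
    q=a-k*t;print("behind",k,"bar",q,"angle",np.degrees(np.arctan2(q[1],-q[0]))-.96)
q=a-5.7*t;print("fixed offset",np.hypot(*q),np.degrees(np.arctan2(q[1],-q[0]))-.96)
a=eyes.get_image("side");b=eyes.get_image("top")
im=np.hstack([cv2.resize(a[120:270,240:390],(400,400)),cv2.resize(b[170:290,340:490],(400,400))])
cv2.imwrite("pics/i1.png",im[:,:,::-1]);cv2.imwrite("pics/i1s.png",a[:,:,::-1])
print("proj bar side",proj("side",hg+ex*-72.35+[0,0,130.2]),"hinge",proj("side",hg),"offsets: 40mm left end",proj("side",hg+ex*-72.35+np.array([-1.7,40,130.2])))
for th in(55,60,65):
    c,sn=np.cos(np.radians(th)),np.sin(np.radians(th)); P1=hg+ex*(-116.5*c-6*sn)+np.array([-.0436*103,103,116.5*sn-6*-c*-1*-1+0]);print(th,"lid front-left top corner side px",proj("side",P1))
```

```text
[569.39 -74.65 174.52] [-4.8 -1.5  7.3] [-0.57  0.96 -0.14] 7.287002089355626 [-0.53  0.3   0.72  2.04 -0.4   0.66  0.48]
behind -283.93302880180465 bar [   2.18 -148.98] angle -91.80015420749879
behind 5.256002498172063 bar [-71.72 130.6 ] angle 60.26627204212102
fixed offset 149.43090748166415 60.30736076438044
proj bar side [301.98 174.64] hinge [272.   228.63] offsets: 40mm left end [300.78 179.57]
55 lid front-left top corner side px [298.71 203.02]
60 lid front-left top corner side px [294.58 200.63]
65 lid front-left top corner side px [290.21 198.6 ]
```

View pics/i1.png

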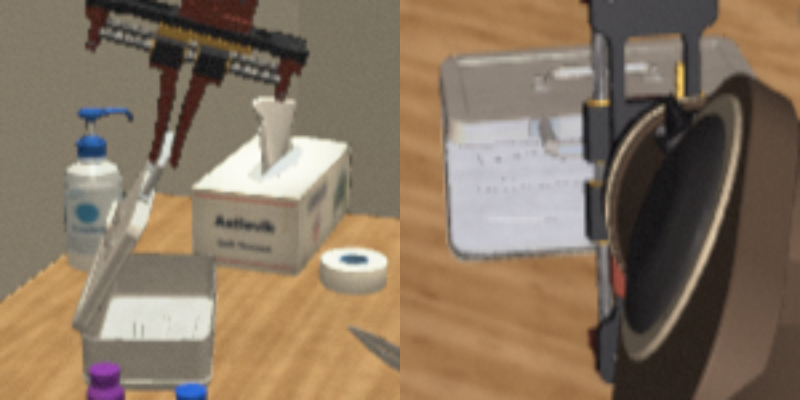

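Request:
{"op": "play_rows", "data": {"commands": [[[0,0,0],[0,0,0],-1],[[0,0,0],[0,0,0],-1],[[0,0,0],[0,0,0],-1],[[0,0,0],[0,0,0],-1],[[0,0,0],[0,0,0],-1]]}}

```text
time: 15.1
eef_pos: [569.3, -74.7, 174.5]
orientation: [[-0.044, 0.966, 0.255], [0.999, 0.042, 0.012], [0.001, 0.256, -0.967]]
contact_force: [-5.2, -2.5, 7.4]
opening: 7.3
grasp_force: 30.0
```

Run:
```python
from station import manip,sign_off
s=manip.state();print(s["eef_pos"].round(1),s["opening"],abs(s["qvel"]).max(),s["contact_force"].round(1));print(sign_off())
```

```text
[569.3 -74.7 174.5] 7.324795311873317 0.0027653336581841548 [-5.2 -2.5  7.4]
the job is handed in; nothing more can be done
None
```

The vial stands upright in the white dish, and the arm is holding the lid steady at about 60 degrees open (60.3 by my estimate); the job was handed in at about 15 s of the 58 s, and no verdict was returned.

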